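# Tuck in the stray cheese and close the roll-top display

## Task

The roll-top cheese display is being closed for the night, but one small white round is left hanging over the front edge of the slab, in the cover's way. With the fingertips nudge that round back until it stands wholly inside the line the cover closes on, then push the clear front cover over and down by its black handle until it is fully shut. The cheese is soft, so never squeeze, lift or tip it; do not slam the cover shut, and leave all the other cheeses and things where they are.

Things in the scene. Friction and masses are not known exactly. Their poses are not given: they have to be found in the camera images.
- display: fixed cheese display: base with marble slab, 325 (x) by 530 (y) by 42 mm high, no rim. Origin: centre of its underside; x points from the robot's side to the far side, y along its length, z up. Clear half-round end panels, radius 163 mm, at y = +-263 mm; over the far half a clear fixed quarter shell, outer radius 163 mm, its front edge on top at x = -6 mm, 205 mm above the counter
- cover (a joint): angle of the clear roll-top front cover, rad: 0 shut (lower edge on the slab 155 mm in front of the display's centre line), up to 1.30 rolled up and back under the fixed shell. Pivot axis: the display's y axis raised to z = 42 mm. Quarter shell, radius 154 inside, 157 outside, 514 mm long, 0.5 kg; stiff, it stays where it is left and takes about 3 to 10 N at the handle
- cover_handle (a point): middle of the cover's black bow handle: bar 14 mm thick, 140 mm long, along the display's y, centre 200 mm from the pivot axis (43 mm off the shell), 0.175 rad above the cover's lower edge. In the display's frame x = -0.200 cos(q+0.175), y = 0, z = 0.042 + 0.200 sin(q+0.175), q the joint value: shut, 197 mm in front of the centre line, 77 mm above the counter
- stray_round: the white round to nudge in: soft cylinder 68 mm wide, 38 mm high, 0.12 to 0.18 kg, on the slab with 14 to 21 mm of it over the front edge. Origin: centre of its underside, z up. Clear of the cover once its origin is at most 115 mm in front of the display's centre line (display x above -0.115); the slab behind it is free to about x = -0.06
- left_round: a like white round (68 mm diameter, 38 mm high) standing rightly on the front left of the slab, about 205 mm to the +y side of the display's middle; stays where it is. Origin: centre of its underside
- right_round: a like white round (68 mm diameter, 38 mm high) standing rightly on the front right of the slab, about 205 mm to the -y side; stays where it is. Origin: centre of its underside
- orange_ball: flattened orange ball of cheese, 102 mm in diameter, 72 mm high, on the far half of the slab; stays where it is. Origin: centre of its underside
- wedge: yellow wedge of cheese, 120 by 80 mm, 60 mm high, on the far half of the slab; stays where it is. Origin: underside, midway along its length
- honey_jar: amber honey jar, 68 mm in diameter, 85 mm high, on the counter between the robot and the display, to the right; stays where it is. Origin: centre of its underside
- cheese_knife: cheese knife lying on the counter between the robot and the display, to the left, 260 mm long along its y axis, 20 mm high; stays where it is. Origin: underside, near its middle
Mind the look-alikes: they are no part of the job. What is shaped like the stray_round but green or pink is not meant.

How it is judged:
By the outcome, as a careful person would: the job done as asked, in the order asked, and still so for the second after the job is handed in, with the robot touching nothing.
It also fails if it takes over 58 s, if anything falls off the work surface, if the arm or the gripper's body presses on something with over 40 N, if the wrist force passes 120 N, or if a joint passes its speed limit or range.

## Robot

A 6-joint arm with a two-finger parallel gripper is mounted at the origin on the work surface. World frame = base frame: x ahead of the robot, y to its left, z up, the work surface at z = 0. Lengths are in m, angles in rad, forces in N, time in s.
With the tool pointing down it reaches from about 0.35 to 0.85 m from the base axis. Payload 8.1 kg.
Tool frame: the origin (TCP) lies on the mounting face of the last link; the fingertips stand 186 mm ahead of it and the grasp point (between the pads) lies 167 mm ahead of it; z points along the fingers, y is the line along which they close (so a half turn about z gives the same grasp; the last joint's range is limited). The gripper opens to 93 mm and grips with 3 to 60 N. Pads are 15 mm wide; open, the fingers measure 128 mm over their backs; the gripper's body (75 mm by 188 mm) begins 65 mm behind the grasp point.
Start: joints at [1.06, 0.13, 1.488, -0, 1.523, -0.085], TCP at [0.248, 0.546, 0.405] pointing down, gripper open.
Joint ranges: [-2.96, 2.96], [-0.89, 2.26], [0.02, 2.5], [-1.34, 4.48], [0, 2.73], [-2.66, 2.66]. Speed limits (rad/s): [2.39, 2.39, 2.79, 3.14, 3.14, 3.14].

## Interface

Orientations are given as a rotation vector (axis times angle).
In Python, from plant import read_state, read_camera, camera_params, close_job gives the robot as it stands. The module is installed in compiled form; this text tells all that it offers.
- The arm moves only by the tool servo_tool, never from a script. Its argument "increments" is a list of rows, each an object with "slide": the shift along the tool's x, y, z in mm, a list of three; "dr": the turn, a rotation vector about the tool's x, y, z in rad, a list of three; "jaw": the closure, from 0 (fully open) to 1 (shut). In form: [{"slide": [x, y, z], "dr": [ax, ay, az], "jaw": jaw}, ...]. A call has 1 to 20 rows; each row is the pose to reach, as a shift and turn from the pose commanded when the call began, along the tool's axes at that moment; what a row does not reach only later rows make up. A row lasts 1/10 s, in which the tool goes at most 50 mm and 8.59 degrees, less where a joint would pass 70% of its speed; a pose out of reach is approached as far as the arm can. A call with a gripper value outside its range is refused whole. The fingers move at their own pace and stop on an object; "force" is the grip in N (left out, the last holds). Time passes only in rows, so rows that repeat a pose let the fingers close. It gives the time, the measured TCP pose, the force, the opening and the grip force at its end, in the units of the state.
- read_state(): the state, without advancing time (a new reading comes with each control period).
- read_camera(name): name is "scene" or "top" or "wrist"; returns (picture, depth): 420x560x3 uint8, red, green, blue; 420x560 float32, m along the optical axis (not along the pixel's ray), 0 where there is no reading.
- camera_params(name): a dict with "fx", "fy", "cx", "cy" (pixels), "rvec" (rotation vector, rad) and "tvec" (3), from world to camera coordinates, as OpenCV has them. Camera axes: x right, y down, z forward; pixel columns grow to the right and rows downward; lengths in m; the calibration is good to about 2 mm. A picture is of the moment at which its call begins: read the wrist's pose just before it. camera_params takes no time and is no camera call; for the wrist camera it gives the pose at the moment of the call.
- close_job(): hands the job in; it is judged then, once.
The state is a dict: "t": time; "q": joint angles; "dq": joint speeds; "joint_torque": joint torques, N m; "tool_pos": TCP position; "orientation": TCP orientation; "force": force on the tool from outside, world axes, zero at the start; "wrist_torque": the same for the moment, N m; "opening": finger opening in m; "gripper_force": force on a finger pad.
Only numpy, scipy, OpenCV 4.12 (cv2) and the standard library are available. Lean on these libraries where they do the work, as an engineer would, in place of code of your own. Each camera call takes 0.05 s, during which the arm holds its last target. There are 200 camera calls.

## Working session

There is one attempt and no reset: what is moved stays moved. The work goes in short steps, Python scripts to look and compute and a tool call to move; the robot and the scene stay as the last step left them, time stands still between calls to the robot, and variables do not carry over. Pictures are saved under pics/ and viewed, at most 10 in all, crops included, and the job is handed in when it is done.

Besides the shell and the picture viewer there is one more tool, called after "Request:" as name([rows], argument=value, ...), one row to a line, values as JSON. servo_tool: Moves the arm, as the interface text tells. Its arguments: {"type":"object","properties":{"increments":{"type":"array"},"force":{"type":"number"}},"required":["increments"]}

```bash
mkdir -p pics; cat > h.py <<'E'
import numpy as np, cv2
from plant import *
def cam(n):
    p=camera_params(n); im,d=read_camera(n); return p,im,d
def world(p,d):
    v,u=np.mgrid[:d.shape[0],:d.shape[1]]
    c=np.stack([(u-p['cx'])/p['fx']*d,(v-p['cy'])/p['fy']*d,d],-1)
    R=cv2.Rodrigues(np.array(p['rvec'],float))[0]
    return (c-np.array(p['tvec']))@R
def plane(p,uv,z):
    R=cv2.Rodrigues(np.array(p['rvec'],float))[0]; t=np.array(p['tvec'])
    o=-R.T@t; uv=np.atleast_2d(uv)
    r=np.c_[(uv[:,0]-p['cx'])/p['fx'],(uv[:,1]-p['cy'])/p['fy'],np.ones(len(uv))]@R
    return o+r*((z-o[2])/r[:,2])[:,None]
E
python3 - <<'E'
from h import *
s=read_state(); print({k:np.round(v,3) for k,v in s.items()})
for n in('top','scene'):
    p,im,d=cam(n); cv2.imwrite(f'pics/{n}0.png',im[...,::-1]); np.savez(f'{n}0.npz',im=im,d=d,**p)
    print(n,p)
E
```

```text
{'t': np.float64(0.0), 'q': array([ 1.06 ,  0.131,  1.489,  0.   ,  1.523, -0.085]), 'dq': array([-0.   ,  0.001,  0.001, -0.001,  0.   ,  0.002]), 'joint_torque': array([-1.0000e-03, -5.5982e+01, -4.9177e+01,  7.7000e-02,  3.5000e-02,
        0.0000e+00]), 'tool_pos': array([0.248, 0.546, 0.404]), 'orientation': array([-6.64e-01, -3.07e+00,  3.00e-03]), 'force': array([-0.478, -0.699,  0.347]), 'wrist_torque': array([-0.041,  0.016, -0.077]), 'gripper_force': np.float64(0.0), 'opening': np.float64(0.093)}
top {'fx': 396.7021347698489, 'fy': 396.7021347698489, 'cx': 278.90890165342375, 'cy': 213.67154184420002, 'rvec': array([ 2.087472  , -2.1482849 ,  0.16726539]), 'tvec': array([0.05573298, 0.55615075, 1.07939577])}
scene {'fx': 379.5558068783903, 'fy': 379.5558068783903, 'cx': 278.0873678581756, 'cy': 209.370189834229, 'rvec': array([ 0.46193994,  3.00634064, -0.52373061]), 'tvec': array([ 0.51804568, -0.13183472,  0.97968084])}
```

View pics/top0.png

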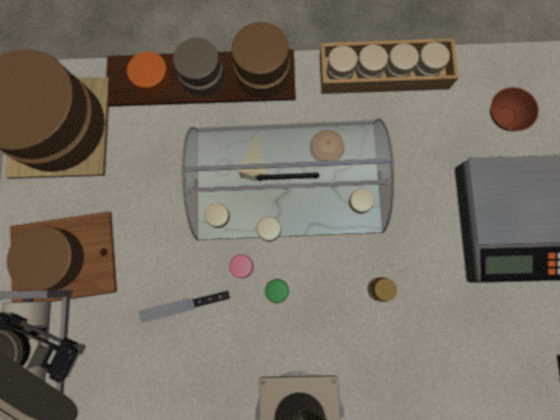

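View pics/scene0.png

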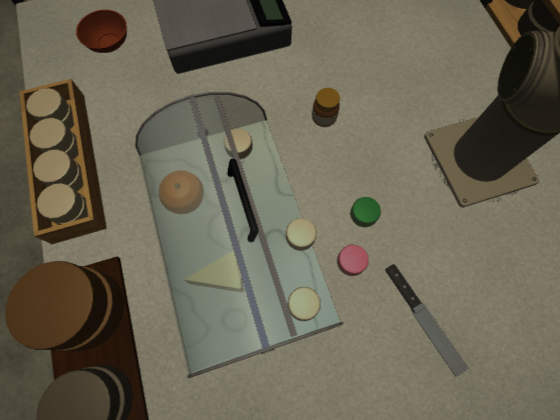

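The top view shows the stray round at about (269,229), the left and right rounds at (217,215) and (361,200), the handle bar from (258,177) to (318,175), and slab front corners near (198,240) and (385,233). The green and pink discs at (277,291) and (241,266) are the look-alikes, the jar is at (383,289) and the knife near (185,306).

```bash
python3 - <<'E'
from h import *
T=np.load('top0.npz'); S=np.load('scene0.npz')
def rounds(P,seeds,z,nm):
    im=P['im']; hsv=cv2.cvtColor(im,cv2.COLOR_RGB2HSV)
    for s in seeds:
        c=im[s[1],s[0]].astype(int); 
        m=(np.abs(im.astype(int)-c).max(-1)<32).astype(np.uint8)
        m=cv2.morphologyEx(m,cv2.MORPH_OPEN,np.ones((3,3)))
        n,l,st,ce=cv2.connectedComponentsWithStats(m)
        k=l[s[1],s[0]]; cs,_=cv2.findContours((l==k).astype(np.uint8),0,2)
        w=plane(P,cs[0][:,0].astype(float),z)[:,:2].astype(np.float32)
        (cx,cy),r=cv2.minEnclosingCircle(w)
        print(nm,s,c,st[k],'ctr',np.round(ce[k]),'w',np.round(plane(P,ce[k],z)[0],4),'enc',round(cx,4),round(cy,4),round(r,4))
rounds(T,[(269,229),(217,215),(361,200)],.08,'top')
rounds(S,[(301,233),(304,303),(240,142)],.08,'scene')
rounds(T,[(277,291),(241,266)],.038,'lookalike'); rounds(T,[(383,289)],.085,'jar')
# front edge of slab, at z=.042: rows per column, gradient of blue-ish
im=T['im'].astype(int); f=im[...,2]-im[...,0]
print('profile col 320',[(r,tuple(im[r,320])) for r in range(226,246,1)])
W=world(T,T['d'])
print('depth front', [(r,np.round(W[r,320],3).tolist()) for r in range(226,246,3)])
for c in(262,275,288,300,314):
    r=175+np.argmin(im[165:190,c].sum(-1))-10; print('bar',c,r,np.round(W[r,c],3))
for uv in[(240,180),(236,170),(243,200),(250,235)]: print('scene bar',uv,np.round(world(S,S['d'])[uv[1],uv[0]],3))
E
python3 - <<'E'
import cv2
a=cv2.imread('pics/top0.png')[100:260,170:410]
cv2.imwrite('pics/crop1.png',cv2.resize(a,None,fx=3.3,fy=3.3,interpolation=cv2.INTER_CUBIC))
E
```

```text
top (269, 229) [176 175 152] [258 218  22  22 384] ctr [269. 228.] w [0.5129 0.0685 0.08  ] enc 0.5133 0.0681 0.0313
top (217, 215) [180 168 145] [199 193  29  33 624] ctr [212. 209.] w [0.5708 0.2245 0.08  ] enc 0.5757 0.2257 0.0543
top (361, 200) [177 174 148] [352 186  26  25 507] ctr [364. 198.] w [ 0.5894 -0.1996  0.08  ] enc 0.5919 -0.2028 0.0435
scene (301, 233) [160 162 125] [287 210  28  36 671] ctr [301. 230.] w [0.5115 0.0674 0.08  ] enc 0.5037 0.0616 0.0438
scene (304, 303) [159 166 130] [289 288  30  31 729] ctr [304. 303.] w [0.5564 0.2153 0.08  ] enc 0.5564 0.215 0.0309
scene (240, 142) [159 146 109] [  181    49   284   278 30178] ctr [335. 180.] w [ 0.4    -0.0243  0.08  ] enc 0.4434 -0.0618 0.4148
lookalike (277, 291) [ 71 125  75] [265 279  24  24 458] ctr [277. 291.] w [0.3424 0.0524 0.038 ] enc 0.343 0.0525 0.0335
lookalike (241, 266) [171 112 125] [   65   240   470   180 29128] ctr [281. 338.] w [0.2157 0.0424 0.038 ] enc 0.1973 -0.0096 0.6485
jar (383, 289) [124 104  59] [375 278  22  24 391] ctr [385. 289.] w [ 0.339  -0.2379  0.085 ] enc 0.3385 -0.2367 0.030
[... 962 characters left out ...]
int64(144), np.int64(132))), (244, (np.int64(152), np.int64(146), np.int64(135))), (245, (np.int64(149), np.int64(143), np.int64(132)))]
depth front [(226, [0.52, -0.076, 0.039]), (229, [0.511, -0.075, 0.045]), (232, [0.503, -0.075, 0.042]), (235, [0.5, -0.079, -0.005]), (238, [0.49, -0.078, 0.001]), (241, [0.481, -0.078, 0.001]), (244, [0.473, -0.078, -0.006])]
bar 262 178 [0.611 0.074 0.242]
bar 275 177 [0.612 0.043 0.242]
bar 288 176 [0.614 0.012 0.241]
bar 300 176 [ 0.612 -0.017  0.244]
bar 314 176 [ 0.612 -0.05   0.24 ]
scene bar (240, 180) [ 0.613 -0.013  0.245]
scene bar (236, 170) [ 0.614 -0.035  0.244]
scene bar (243, 200) [0.618 0.025 0.241]
scene bar (250, 235) [0.624 0.086 0.222]
```

View pics/crop1.png

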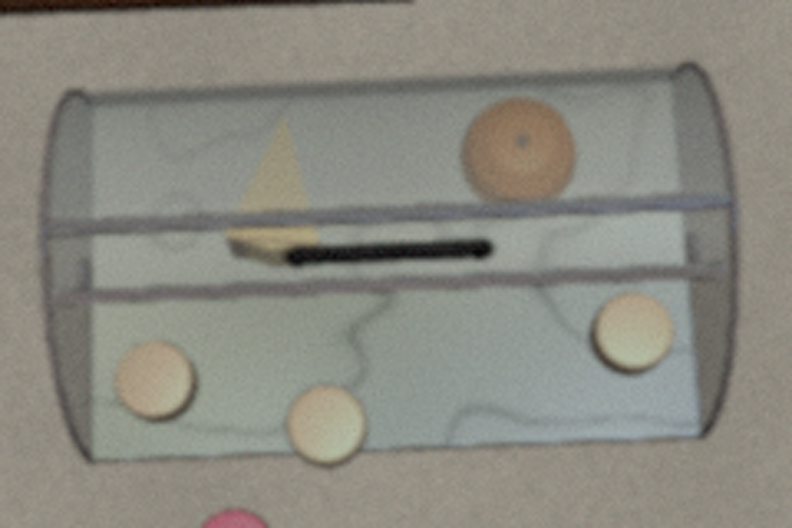

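The crop confirms the corners: slab front left (198,240), front right (382,232), bar ends (259,178) and (317,175). The cover is rolled up, with its edge above the slab's front half.

```bash
python3 - <<'E'
from h import *
T=np.load('top0.npz'); im=T['im'].astype(int)
b=cv2.GaussianBlur(T['im'],(3,3),0).astype(int)
pts=[]
for c in list(range(210,252))+list(range(288,376)):
    # green-red: slab bluish (>4), counter negative
    f=b[:,c,2]-b[:,c,0]; r0=int(240-(c-198)*8/184)
    seg=f[r0-10:r0+10]; k=[i for i in range(len(seg)-1) if seg[i]>=-4 and seg[i+1]<-4]
    if k: 
        i=k[-1]; pts.append((c,r0-10+i+(seg[i]+4)/(seg[i]-seg[i+1])))
w=plane(T,np.array(pts),.042)
l=np.polyfit(w[:,1],w[:,0],1)
for _ in range(3):
    e=np.abs(np.polyval(l,w[:,1])-w[:,0]); l=np.polyfit(w[e<.004,1],w[e<.004,0],1)
print('edge x=%.4f*y+%.4f'%tuple(l),len(w),(e<.004).sum(),'yaw',-np.arctan(l[0]))
print('slab corners',plane(T,[(198,240),(382,232)],.042).round(4).tolist())
W=world(T,T['d'])
m=(im.sum(-1)<110); m[:160]=0;m[195:]=0;m[:,:250]=0;m[:,325:]=0
v,u=np.nonzero(m); P=plane(T,np.c_[u,v],.238); z=W[m][:,2]
print('bar n',len(u),'z',np.percentile(z,[10,50,90]).round(4),'mean',P.mean(0).round(4),'y range',P[:,1].min(),P[:,1].max(),'slope',np.polyfit(P[:,1],P[:,0],1)[0])
yaw=-np.arctan(l[0]); ex=np.array([np.cos(yaw),np.sin(yaw)]); ey=np.array([-ex[1],ex[0]])
cy=P.mean(0)[1]; f=np.array([np.polyval(l,cy),cy]); o=f+ex*.1625
# true origin: along ey so the handle has y=0
o=o+ey*((P.mean(0)[:2]-o)@ey)
print('origin',o.round(4),'handle disp',((P.mean(0)[:2]-o)@ex).round(4))
for n,p in [('stray',(.5132,.0683)),('left',(.556,.215)),('bar',P.mean(0)[:2])]: d=np.array(p)-o;print(n,d@ex,d@ey)
s=read_state(); print(cv2.Rodrigues(s['orientation'])[0].round(3))
for sd in[(361,200),(217,215)]:
    print(sd,plane(T,sd,.08).round(3))
E
```

```text
edge x=0.0002*y+0.4957 125 122 yaw -0.00023602274248205133
slab corners [[0.49, 0.2724, 0.042], [0.4974, -0.2502, 0.042]]
bar n 177 z [0.2406 0.2427 0.245 ] mean [0.6144 0.0155 0.238 ] y range -0.05799870067828464 0.08665057689168987 slope -0.009455849864372036
origin [0.6582 0.0155] handle disp -0.0438
stray -0.1450412680559731 0.0527264415575629
left -0.10227589378409781 0.19943653924475835
bar -0.04379110863732767 1.1444130397641945e-19
[[-0.911  0.413 -0.001]
 [ 0.413  0.911 -0.001]
 [ 0.    -0.002 -1.   ]]
(361, 200) [[ 0.584 -0.19   0.08 ]]
(217, 215) [[0.554 0.211 0.08 ]]
```

Request:
servo_tool([
  {"slide": [-190,-177,0],"dr": [0,0,-0.2],"jaw": 0.75},
  {"slide": [-190,-177,0],"dr": [0,0,-0.2],"jaw": 0.75},
  {"slide": [-190,-177,0],"dr": [0,0,-0.2],"jaw": 0.75},
  {"slide": [-190,-177,0],"dr": [0,0,-0.2],"jaw": 0.75},
  {"slide": [-377,-354,0],"dr": [0,0,-0.426],"jaw": 0.75},
  {"slide": [-377,-354,0],"dr": [0,0,-0.426],"jaw": 0.75},
  {"slide": [-377,-354,0],"dr": [0,0,-0.426],"jaw": 0.75},
  {"slide": [-377,-354,0],"dr": [0,0,-0.426],"jaw": 0.75},
  {"slide": [-377,-354,0],"dr": [0,0,-0.426],"jaw": 0.75},
  {"slide": [-377,-354,0],"dr": [0,0,-0.426],"jaw": 0.75},
  {"slide": [-377,-354,0],"dr": [0,0,-0.426],"jaw": 0.75},
  {"slide": [-377,-354,0],"dr": [0,0,-0.426],"jaw": 0.75},
  {"slide": [-377,-354,0],"dr": [0,0,-0.426],"jaw": 0.75},
  {"slide": [-377,-354,0],"dr": [0,0,-0.426],"jaw": 0.75},
  {"slide": [-377,-354,0],"dr": [0,0,-0.426],"jaw": 0.75},
  {"slide": [-377,-354,0],"dr": [0,0,-0.426],"jaw": 0.75},
  {"slide": [-377,-354,0],"dr": [0,0,-0.426],"jaw": 0.75},
  {"slide": [-377,-354,0],"dr": [0,0,-0.426],"jaw": 0.75},
])

```text
t: 1.9
tool_pos: [0.4448, 0.0687, 0.4048]
orientation: [-0.002, 3.142, 0.0]
force: [-0.3, 0.5, -0.7]
opening: 0.0231
gripper_force: 0.0
```

Request:
servo_tool([
  {"slide": [10,0,40],"dr": [0,0,0],"jaw": 0.75},
  {"slide": [10,0,80],"dr": [0,0,0],"jaw": 0.75},
  {"slide": [10,0,110],"dr": [0,0,0],"jaw": 0.75},
  {"slide": [10,0,135],"dr": [0,0,0],"jaw": 0.75},
  {"slide": [10,0,155],"dr": [0,0,0],"jaw": 0.75},
  {"slide": [10,0,163],"dr": [0,0,0],"jaw": 0.75},
  {"slide": [10,0,163],"dr": [0,0,0],"jaw": 0.75},
  {"slide": [10,0,163],"dr": [0,0,0],"jaw": 0.75},
])

```text
t: 2.7
tool_pos: [0.4354, 0.0684, 0.2427]
orientation: [-0.0, 3.14, 0.0]
force: [-0.0, -0.1, 0.1]
opening: 0.023
gripper_force: 0.0
```

```bash
python3 - <<'E'
from h import *
o=[]
for n in('wrist','scene'):
    p,im,d=cam(n); o.append(im[...,::-1]); np.savez(f'{n}1.npz',im=im,d=d,**p)
a=np.vstack(o); cv2.imwrite('pics/two1.png',cv2.resize(a,None,fx=.7,fy=.7,interpolation=cv2.INTER_AREA))
print(read_state()['tool_pos'])
E
```

```text
[0.43567927 0.06839321 0.24320217]
```

View pics/two1.png

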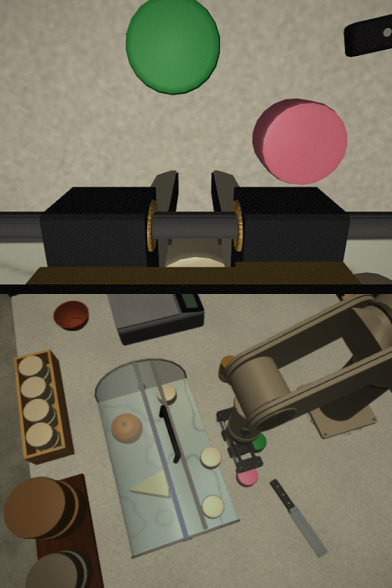

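The wrist view shows the fingertips with the stray round just ahead of them (bottom, 195,265). The scene view shows the gripper in front of the stray round (210,457), over the green and pink discs without touching them.

Request:
servo_tool([
  {"slide": [-8,0,4],"dr": [0,0,0],"jaw": 0.75},
  {"slide": [-16,0,7],"dr": [0,0,0],"jaw": 0.75},
  {"slide": [-22,0,7],"dr": [0,0,0],"jaw": 0.75},
  {"slide": [-26,0,7],"dr": [0,0,0],"jaw": 0.75},
  {"slide": [-29,0,7],"dr": [0,0,0],"jaw": 0.75},
  {"slide": [-31,0,7],"dr": [0,0,0],"jaw": 0.75},
  {"slide": [-33,0,7],"dr": [0,0,0],"jaw": 0.75},
  {"slide": [-35,0,7],"dr": [0,0,0],"jaw": 0.75},
  {"slide": [-37,0,7],"dr": [0,0,0],"jaw": 0.75},
  {"slide": [-39,0,7],"dr": [0,0,0],"jaw": 0.75},
  {"slide": [-41,0,7],"dr": [0,0,0],"jaw": 0.75},
  {"slide": [-43,0,7],"dr": [0,0,0],"jaw": 0.75},
  {"slide": [-45,0,7],"dr": [0,0,0],"jaw": 0.75},
  {"slide": [-47,0,7],"dr": [0,0,0],"jaw": 0.75},
  {"slide": [-49,0,7],"dr": [0,0,0],"jaw": 0.75},
  {"slide": [-51,0,7],"dr": [0,0,0],"jaw": 0.75},
  {"slide": [-53,0,7],"dr": [0,0,0],"jaw": 0.75},
  {"slide": [-55,0,7],"dr": [0,0,0],"jaw": 0.75},
])

```text
t: 4.6
tool_pos: [0.4901, 0.0683, 0.2347]
orientation: [0.0, -3.142, 0.0]
force: [-1.1, 0.7, -0.4]
opening: 0.0231
gripper_force: 0.5
```

Request:
servo_tool([
  {"slide": [-2,0,0],"dr": [0,0,0],"jaw": 0.75},
  {"slide": [-4,0,0],"dr": [0,0,0],"jaw": 0.75},
  {"slide": [-6,0,0],"dr": [0,0,0],"jaw": 0.75},
  {"slide": [-8,0,0],"dr": [0,0,0],"jaw": 0.75},
  {"slide": [-10,0,0],"dr": [0,0,0],"jaw": 0.75},
  {"slide": [-12,0,0],"dr": [0,0,0],"jaw": 0.75},
  {"slide": [-14,0,0],"dr": [0,0,0],"jaw": 0.75},
  {"slide": [-16,0,0],"dr": [0,0,0],"jaw": 0.75},
  {"slide": [-18,0,0],"dr": [0,0,0],"jaw": 0.75},
  {"slide": [-20,0,0],"dr": [0,0,0],"jaw": 0.75},
  {"slide": [-22,0,0],"dr": [0,0,0],"jaw": 0.75},
  {"slide": [-24,0,0],"dr": [0,0,0],"jaw": 0.75},
  {"slide": [-26,0,0],"dr": [0,0,0],"jaw": 0.75},
  {"slide": [-28,0,0],"dr": [0,0,0],"jaw": 0.75},
  {"slide": [-29,0,0],"dr": [0,0,0],"jaw": 0.75},
  {"slide": [-30,0,0],"dr": [0,0,0],"jaw": 0.75},
  {"slide": [-30,0,0],"dr": [0,0,0],"jaw": 0.75},
])

```text
t: 6.3
tool_pos: [0.5201, 0.0683, 0.2348]
orientation: [-0.0, 3.141, -0.0]
force: [0.0, -0.5, -0.6]
opening: 0.0234
gripper_force: 0.1
```

```bash
python3 - <<'E'
from h import *
p,im,d=cam('scene'); np.savez('scene2.npz',im=im,d=d,**p)
cv2.imwrite('pics/s2.png',cv2.resize(im[180:340,180:400,::-1],None,fx=3,fy=3))
s=read_state();print(s['tool_pos'],s['force'])
E
```

```text
[0.52003024 0.06834141 0.23477303] [-0.44191874 -0.42988169  0.17564263]
```

View pics/s2.png

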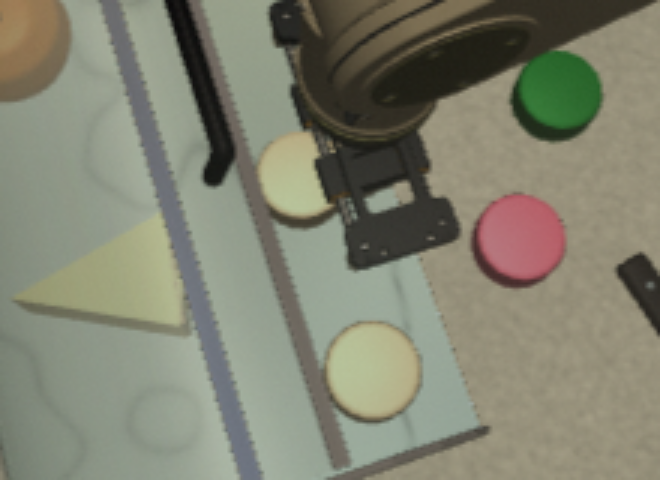

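The round (crop 300,178) now stands in from the edge and is upright. I'll back off, rise and measure again.

Request:
servo_tool([
  {"slide": [5,0,0],"dr": [0,0,0],"jaw": 0.75},
  {"slide": [20,0,0],"dr": [0,0,0],"jaw": 0.75},
  {"slide": [60,0,-5],"dr": [0,0,0],"jaw": 0.75},
  {"slide": [100,0,-45],"dr": [0,0,0],"jaw": 1},
  {"slide": [120,0,-90],"dr": [0,0,0],"jaw": 1},
  {"slide": [120,0,-135],"dr": [0,0,0],"jaw": 1},
  {"slide": [120,0,-180],"dr": [0,0,0],"jaw": 1},
  {"slide": [120,0,-220],"dr": [0,0,0],"jaw": 1},
  {"slide": [120,0,-230],"dr": [0,0,0],"jaw": 1},
  {"slide": [120,0,-230],"dr": [0,0,0],"jaw": 1},
  {"slide": [120,0,-230],"dr": [0,0,0],"jaw": 1},
])

```text
t: 7.45
tool_pos: [0.3997, 0.0683, 0.4632]
orientation: [0.0, -3.14, 0.0]
force: [-0.4, 1.0, -0.5]
opening: 0.0003
gripper_force: 0.0
```

```bash
python3 - <<'E'
from h import *
a=cam('top'); b=cam('scene')
for n,(p,im,d) in(('top',a),('scene',b)):
    W=world(p,d); R=cv2.cvtColor(im,cv2.COLOR_RGB2HSV)
    m=((np.abs(W[...,2]-.08)<.012)&(W[...,0]>.48)&(W[...,0]<.64)&(abs(W[...,1])<.3)).astype(np.uint8)
    m=cv2.morphologyEx(m,cv2.MORPH_OPEN,np.ones((3,3)))
    k,l,st,ce=cv2.connectedComponentsWithStats(m)
    for i in range(1,k):
        if st[i,4]>60: print(n,st[i],plane(p,ce[i],.08)[0].round(4),np.median(W[l==i],0).round(4))
i=np.hstack([a[1][100:260,170:410],b[1][100:340,130:370][:160]]) if 0 else a[1][100:260,170:410]
cv2.imwrite('pics/t3.png',cv2.resize(i[...,::-1],None,fx=3,fy=3)); print(read_state()['tool_pos'])
E
```

```text
top [349 189  25  23 452] [ 0.5838 -0.1899  0.08  ] [ 0.584  -0.1898  0.0787]
top [257 200  24  15 286] [0.5703 0.0689 0.08  ] [0.5695 0.069  0.0792]
top [204 203  25  15 276] [0.5663 0.2137 0.08  ] [0.5654 0.2143 0.0792]
scene [228 110  38  14 214] [ 0.547  -0.2475  0.08  ] [ 0.5468 -0.2475  0.08  ]
scene [232 129  20  26 378] [ 0.5751 -0.1865  0.08  ] [ 0.5757 -0.1866  0.0791]
scene [266 224  30  30 721] [0.5601 0.0714 0.08  ] [0.56   0.0713 0.0791]
scene [288 287  33  34 856] [0.556  0.2164 0.08  ] [0.5558 0.2163 0.079 ]
[0.39960237 0.06830376 0.4624075 ]
```

View pics/t3.png

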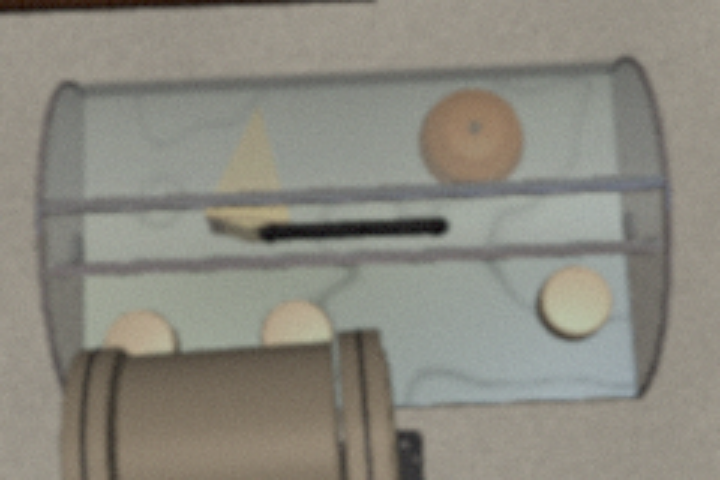

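The top view shows the stray round at (297,320) in the crop, level with the left round (140,330). The scene view puts it at display x ≈ -0.098, so it is clear. Next I take the fingertips behind the handle bar.

Request:
servo_tool([
  {"slide": [-45,-10,0],"dr": [0,0,0],"jaw": 1},
  {"slide": [-90,-20,0],"dr": [0,0,0],"jaw": 1},
  {"slide": [-135,-30,0],"dr": [0,0,0],"jaw": 1},
  {"slide": [-180,-40,0],"dr": [0,0,0],"jaw": 1},
  {"slide": [-225,-50,0],"dr": [0,0,0],"jaw": 1},
  {"slide": [-248,-52,0],"dr": [0,0,0],"jaw": 1},
  {"slide": [-248,-52,0],"dr": [0,0,0],"jaw": 1},
  {"slide": [-248,-52,15],"dr": [0,0,0],"jaw": 1},
  {"slide": [-248,-52,30],"dr": [0,0,0],"jaw": 1},
  {"slide": [-248,-52,45],"dr": [0,0,0],"jaw": 1},
  {"slide": [-248,-52,54],"dr": [0,0,0],"jaw": 1},
  {"slide": [-248,-52,54],"dr": [0,0,0],"jaw": 1},
  {"slide": [-248,-52,54],"dr": [0,0,0],"jaw": 1},
])

```text
t: 8.85
tool_pos: [0.6477, 0.0165, 0.4109]
orientation: [-0.001, 3.142, 0.0]
force: [0.3, 0.6, 1.1]
opening: 0.0006
gripper_force: 0.0
```

```bash
python3 - <<'E'
from h import *
p,im,d=cam('scene')
cv2.imwrite('pics/s4.png',cv2.resize(im[80:300,120:400,::-1],None,fx=2.5,fy=2.5))
s=read_state();print(s['tool_pos'],s['force'])
E
```

```text
[0.64789827 0.01643018 0.41162097] [ 0.60710491 -0.20909071  0.77441434]
```

View pics/s4.png

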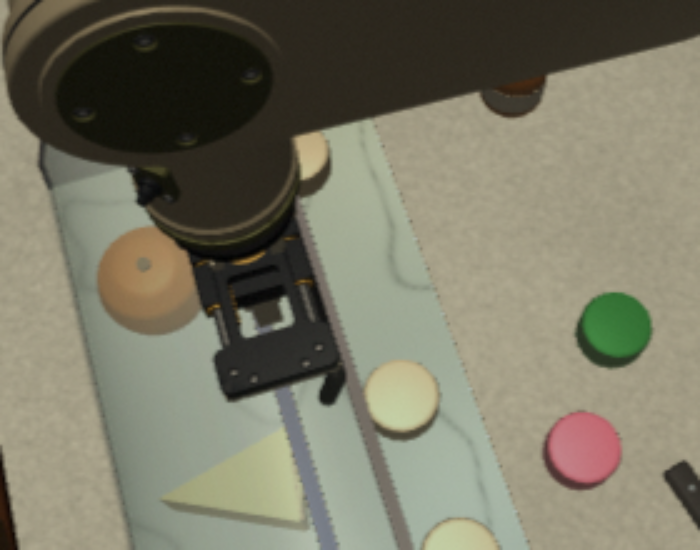

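The gripper hangs behind the bar, whose end shows at (330,385), with nothing touched. Now I push the cover over along its arc.

Request:
servo_tool([
  {"slide": [6,0,0],"dr": [0,0,0],"jaw": 1},
  {"slide": [12,0,1],"dr": [0,0,0],"jaw": 1},
  {"slide": [15,0,2],"dr": [0,0,0],"jaw": 1},
  {"slide": [18,0,2],"dr": [0,0,0],"jaw": 1},
  {"slide": [22,0,3],"dr": [0,0,0],"jaw": 1},
  {"slide": [26,0,4],"dr": [0,0,0],"jaw": 1},
  {"slide": [30,0,5],"dr": [0,0,0],"jaw": 1},
  {"slide": [34,0,6],"dr": [0,0,0],"jaw": 1},
  {"slide": [38,0,7.5],"dr": [0,0,0],"jaw": 1},
  {"slide": [42,0,9],"dr": [0,0,0],"jaw": 1},
  {"slide": [46,0,10.5],"dr": [0,0,0],"jaw": 1},
  {"slide": [50,0,12],"dr": [0,0,0],"jaw": 1},
  {"slide": [54,0,14],"dr": [0,0,0],"jaw": 1},
  {"slide": [58,0,16],"dr": [0,0,0],"jaw": 1},
  {"slide": [62,0,18],"dr": [0,0,0],"jaw": 1},
  {"slide": [66,0,20],"dr": [0,0,0],"jaw": 1},
])

```text
t: 10.5
tool_pos: [0.5816, 0.0164, 0.3904]
orientation: [0.0, -3.141, -0.0]
force: [4.7, -0.4, 3.0]
opening: 0.0009
gripper_force: 2.0
```

Request:
servo_tool([
  {"slide": [4,0,2],"dr": [0,0,0],"jaw": 1},
  {"slide": [7,0,3.5],"dr": [0,0,0],"jaw": 1},
  {"slide": [10,0,5],"dr": [0,0,0],"jaw": 1},
  {"slide": [13,0,7],"dr": [0,0,0],"jaw": 1},
  {"slide": [16,0,9],"dr": [0,0,0],"jaw": 1},
  {"slide": [19,0,11],"dr": [0,0,0],"jaw": 1},
  {"slide": [22,0,13],"dr": [0,0,0],"jaw": 1},
  {"slide": [25,0,15],"dr": [0,0,0],"jaw": 1},
  {"slide": [28,0,17],"dr": [0,0,0],"jaw": 1},
  {"slide": [31,0,19],"dr": [0,0,0],"jaw": 1},
  {"slide": [34,0,21.5],"dr": [0,0,0],"jaw": 1},
  {"slide": [37,0,24],"dr": [0,0,0],"jaw": 1},
  {"slide": [40,0,27],"dr": [0,0,0],"jaw": 1},
  {"slide": [43,0,29.5],"dr": [0,0,0],"jaw": 1},
  {"slide": [46,0,32.5],"dr": [0,0,0],"jaw": 1},
  {"slide": [49,0,36],"dr": [0,0,0],"jaw": 1},
  {"slide": [52,0,39],"dr": [0,0,0],"jaw": 1},
  {"slide": [54,0,41],"dr": [0,0,0],"jaw": 1},
])

```text
t: 12.3
tool_pos: [0.5276, 0.0164, 0.3492]
orientation: [0.0, -3.141, -0.0]
force: [2.8, -0.6, 1.9]
opening: 0.0002
gripper_force: 1.6
```

Request:
servo_tool([
  {"slide": [-4,0,0],"dr": [0,0,0],"jaw": 1},
  {"slide": [-6,0,-10],"dr": [0,0,0],"jaw": 1},
  {"slide": [-6,0,-40],"dr": [0,0,0],"jaw": 1},
  {"slide": [-6,0,-60],"dr": [0,0,0],"jaw": 1},
  {"slide": [-6,0,-60],"dr": [0,0,0],"jaw": 1},
])

```text
t: 12.8
tool_pos: [0.5349, 0.0163, 0.4139]
orientation: [-0.0, 3.136, -0.001]
force: [1.1, 0.1, -0.0]
opening: -0.0
gripper_force: 0.0
```

```bash
python3 - <<'E'
from h import *
for n in('scene','top'):
    p,im,d=cam(n); W=world(p,d)
    m=(im.astype(int).sum(-1)<140)&(d>0)&(W[...,2]>.10)&(W[...,2]<.215)&(W[...,0]>.46)&(W[...,0]<.58)&(abs(W[...,1]-.0155)<.09)
    Q=W[m]; print(n,len(Q)); 
    if len(Q): print(np.percentile(Q,[5,25,50,75,95],axis=0).round(4))
    if n=='scene': cv2.imwrite('pics/s5.png',cv2.resize(im[80:300,120:400,::-1],None,fx=2.5,fy=2.5))
s=read_state();print(s['tool_pos'],s['force'])
E
```

```text
scene 224
[[0.5074 0.0038 0.156 ]
 [0.5114 0.0679 0.1671]
 [0.5163 0.0805 0.1809]
 [0.5291 0.0856 0.1842]
 [0.542  0.0885 0.1859]]
top 243
[[ 0.5076 -0.0447  0.1726]
 [ 0.5094 -0.0148  0.1819]
 [ 0.5123  0.0226  0.1836]
 [ 0.5152  0.0614  0.185 ]
 [ 0.5258  0.0826  0.1872]]
[0.53410788 0.01632849 0.41007029] [-0.08478676  0.34205909 -0.53251375]
```

View pics/s5.png

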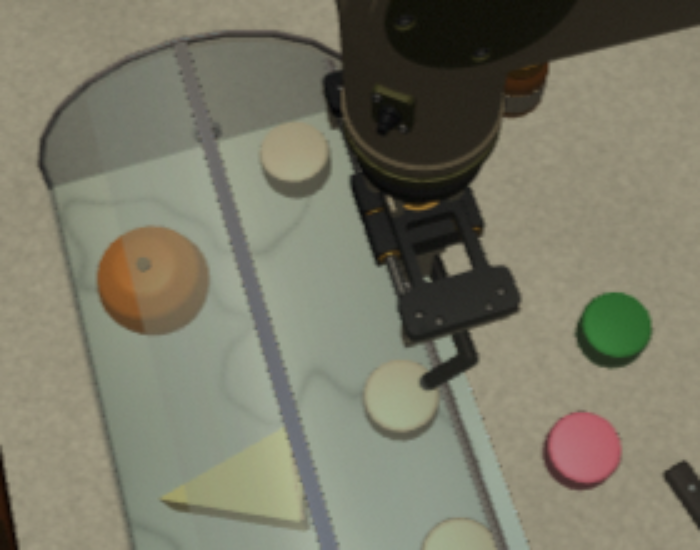

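The cover's bar is now at about (0.512, z 0.178), with its end at (470,345). I press it down from above, following the arc.

Request:
servo_tool([
  {"slide": [12,0,5],"dr": [0,0,0],"jaw": 1},
  {"slide": [21,0,15],"dr": [0,0,0],"jaw": 1},
  {"slide": [21,0,28],"dr": [0,0,0],"jaw": 1},
  {"slide": [21,0,34],"dr": [0,0,0],"jaw": 1},
  {"slide": [21,0,37],"dr": [0,0,0],"jaw": 1},
  {"slide": [21,0,39],"dr": [0,0,0],"jaw": 1},
  {"slide": [24,0,42.5],"dr": [0,0,0],"jaw": 1},
  {"slide": [27,0,46],"dr": [0,0,0],"jaw": 1},
  {"slide": [30.5,0,50],"dr": [0,0,0],"jaw": 1},
  {"slide": [34,0,54],"dr": [0,0,0],"jaw": 1},
  {"slide": [37,0,58],"dr": [0,0,0],"jaw": 1},
  {"slide": [39.5,0,62],"dr": [0,0,0],"jaw": 1},
  {"slide": [42.5,0,66],"dr": [0,0,0],"jaw": 1},
  {"slide": [45,0,70.5],"dr": [0,0,0],"jaw": 1},
])

```text
t: 14.3
tool_pos: [0.4889, 0.0162, 0.3396]
orientation: [0.0, -3.141, 0.001]
force: [-5.5, -1.0, 7.4]
opening: 0.0005
gripper_force: 3.3
```

Request:
servo_tool([
  {"slide": [2.5,0,4],"dr": [0,0,0],"jaw": 1},
  {"slide": [5,0,8.5],"dr": [0,0,0],"jaw": 1},
  {"slide": [7.5,0,13],"dr": [0,0,0],"jaw": 1},
  {"slide": [10,0,17.5],"dr": [0,0,0],"jaw": 1},
  {"slide": [12,0,22],"dr": [0,0,0],"jaw": 1},
  {"slide": [14,0,26.5],"dr": [0,0,0],"jaw": 1},
  {"slide": [16,0,31],"dr": [0,0,0],"jaw": 1},
  {"slide": [18,0,36],"dr": [0,0,0],"jaw": 1},
  {"slide": [19.5,0,40],"dr": [0,0,0],"jaw": 1},
  {"slide": [21,0,44],"dr": [0,0,0],"jaw": 1},
  {"slide": [22,0,48],"dr": [0,0,0],"jaw": 1},
  {"slide": [23,0,52],"dr": [0,0,0],"jaw": 1},
  {"slide": [24,0,55],"dr": [0,0,0],"jaw": 1},
  {"slide": [24.5,0,57],"dr": [0,0,0],"jaw": 1},
  {"slide": [25,0,59],"dr": [0,0,0],"jaw": 1},
  {"slide": [25.5,0,61],"dr": [0,0,0],"jaw": 1},
  {"slide": [26,0,62.5],"dr": [0,0,0],"jaw": 1},
  {"slide": [26,0,64],"dr": [0,0,0],"jaw": 1},
])

```text
t: 16.1
tool_pos: [0.4629, 0.0164, 0.2751]
orientation: [0.0, -3.142, -0.0]
force: [-2.1, 0.7, 1.9]
opening: 0.0006
gripper_force: 1.1
```

Request:
servo_tool([
  {"slide": [0.3,0,1],"dr": [0,0,0],"jaw": 1},
  {"slide": [0.5,0,2],"dr": [0,0,0],"jaw": 1},
  {"slide": [0.7,0,3],"dr": [0,0,0],"jaw": 1},
  {"slide": [0.9,0,3.7],"dr": [0,0,0],"jaw": 1},
  {"slide": [1,0,4.4],"dr": [0,0,0],"jaw": 1},
  {"slide": [1,0,5],"dr": [0,0,0],"jaw": 1},
  {"slide": [1,0,5.5],"dr": [0,0,0],"jaw": 1},
  {"slide": [1,0,5.5],"dr": [0,0,0],"jaw": 1},
])

```text
t: 16.9
tool_pos: [0.4619, 0.0163, 0.27]
orientation: [0.0, -3.141, -0.0]
force: [-3.1, 0.5, 4.5]
opening: 0.0004
gripper_force: 2.3
```

Not at the stop yet, since the force hasn't risen. I continue in half-millimetre steps.

Request:
servo_tool([
  {"slide": [0,0,0.5],"dr": [0,0,0],"jaw": 1},
  {"slide": [0,0,1],"dr": [0,0,0],"jaw": 1},
  {"slide": [0,0,1.4],"dr": [0,0,0],"jaw": 1},
  {"slide": [0,0,1.4],"dr": [0,0,0],"jaw": 1},
])

```text
t: 17.3
tool_pos: [0.462, 0.0164, 0.2697]
orientation: [0.0, -3.142, 0.0]
force: [-8.8, -0.1, 16.9]
opening: 0.0008
gripper_force: 8.1
```

The bar stopped at the height for shut (TCP 0.2697 against 0.2698 nominal) and the force rose to 17 N, so the cover is closed. I retreat and check.

Request:
servo_tool([
  {"slide": [0,0,-1],"dr": [0,0,0],"jaw": 1},
  {"slide": [0,0,-5],"dr": [0,0,0],"jaw": 1},
  {"slide": [0,0,-25],"dr": [0,0,0],"jaw": 1},
  {"slide": [30,0,-60],"dr": [0,0,0],"jaw": 1},
  {"slide": [60,0,-100],"dr": [0,0,0],"jaw": 1},
  {"slide": [90,0,-140],"dr": [0,0,0],"jaw": 1},
  {"slide": [90,45,-160],"dr": [0,0,0],"jaw": 1},
  {"slide": [90,90,-160],"dr": [0,0,0],"jaw": 1},
  {"slide": [90,135,-160],"dr": [0,0,0],"jaw": 1},
  {"slide": [90,180,-160],"dr": [0,0,0],"jaw": 1},
  {"slide": [90,225,-160],"dr": [0,0,0],"jaw": 1},
  {"slide": [90,260,-160],"dr": [0,0,0],"jaw": 1},
  {"slide": [90,260,-160],"dr": [0,0,0],"jaw": 1},
  {"slide": [90,260,-160],"dr": [0,0,0],"jaw": 1},
])

```text
t: 18.7
tool_pos: [0.3717, 0.2769, 0.428]
orientation: [0.004, -3.141, 0.001]
force: [0.0, 0.2, 1.1]
opening: 0.0006
gripper_force: 0.0
```

```bash
python3 - <<'E'
from h import *
o=[]
for n in('scene','top'):
    p,im,d=cam(n); W=world(p,d); o.append(im[80:350,120:430,::-1])
    m=(im.astype(int).sum(-1)<140)&(d>0)&(W[...,2]>.06)&(W[...,2]<.15)&(W[...,0]>.44)&(W[...,0]<.49)&(abs(W[...,1]-.0155)<.09)
    Q=W[m]; print(n,len(Q)); 
    if len(Q): print(np.percentile(Q,[5,50,95],axis=0).round(4))
    m=((np.abs(W[...,2]-.08)<.012)&(W[...,0]>.48)&(W[...,0]<.64)&(abs(W[...,1])<.26)).astype(np.uint8)
    m=cv2.morphologyEx(m,cv2.MORPH_OPEN,np.ones((3,3)))
    k,l,st,ce=cv2.connectedComponentsWithStats(m)
    for i in range(1,k):
        if st[i,4]>60: print(n,st[i],plane(p,ce[i],.08)[0].round(4))
cv2.imwrite('pics/end.png',np.vstack(o)); s=read_state();print(s['tool_pos'],s['t'])
E
```

```text
scene 431
[[ 0.4569 -0.0575  0.0768]
 [ 0.4637  0.0168  0.0817]
 [ 0.4855  0.0863  0.0847]]
scene [307 232  11   8  66] [0.4931 0.085  0.08  ]
top 202
[[ 0.457  -0.059   0.0778]
 [ 0.4618  0.0127  0.082 ]
 [ 0.4847  0.0823  0.0852]]
top [328 225  40   5 130] [ 0.5082 -0.1485  0.08  ]
top [250 227  71  14 302] [0.5027 0.0205 0.08  ]
[0.3719936  0.27572498 0.42825527] 18.8
```

View pics/end.png

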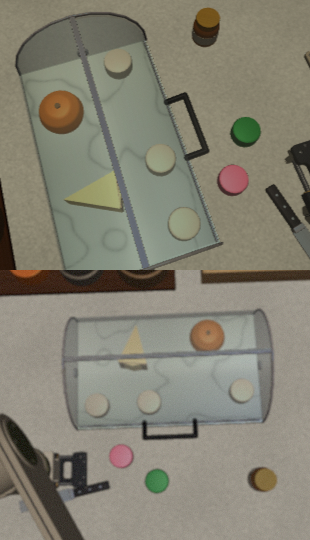

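The cover is down with the bar at x ≈ 0.462 and its top at z ≈ 0.084, as expected when shut. The stray round sits inside and everything else is in place, so I hand in.

```bash
python3 -c "from plant import *; print(close_job())"
```

```text
the job is handed in; nothing more can be done
None
```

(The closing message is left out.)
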